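# Load a tube tray past the spring gate of a reader dock

### The arm

A 6-joint arm with a two-finger parallel gripper is mounted at the origin on the work surface; the furniture and walls round the work are solid. World frame = base frame: x ahead of the robot, y to its left, z up, the work surface at z = 0. Lengths are in mm, angles in rad, forces in N, time in s.
With the tool pointing down it reaches from about 275 to 750 mm from the base axis. Payload 10.2 kg.
Tool frame: the origin (TCP) lies at the centre of the arm's flange, where the gripper is bolted on; the fingertips stand 173 mm ahead of it and the grasp point (between the pads) lies 155 mm ahead of it; z points along the fingers, y is the line along which they close (so a half turn about z gives the same grasp; the last joint's range is limited). The gripper opens to 85 mm and grips with 20 to 120 N. Pads are 22 mm wide; open, the fingers measure 114 mm over their backs; the gripper's body (76 mm by 85 mm) begins 54 mm behind the grasp point. The pads swing forward as they close: fully open they stand 13 mm farther back than shut.
Start: joints at [-1.422, 0.313, 1.498, -0, 1.331, -0.223], TCP at [190.717, -489.142, 404.694] pointing down, gripper open.
Joint ranges: [-2.94, 2.94], [-0.97, 2.17], [0.19, 2.56], [-1.23, 4.37], [0.02, 3.11], [-2.88, 2.88]. Speed limits (rad/s): [2.39, 2.39, 3.01, 3.14, 3.14, 3.14].

### API

Orientations are given as a unit quaternion [w, x, y, z].
In Python, from rig import ctrl, viewer, job gives the robot as it stands (ctrl), with the cameras (viewer) and the job (job).
- The arm moves only by the shell command python3 steer.py FILE [OPENING] [FORCE], which reads ROWS from the file FILE. ROWS is a JSON object with one list for each field, all of the same length, 1 to 8, a row being the entries at one place: dx, dy, dz (the shift in shares of 1 m (1.0 is 1 m)), wx, wy, wz (a rotation vector in normalised numbers (1 is 2 pi rad)); each row is the pose to reach, as a shift and turn from the pose commanded when the command began, along the tool's axes at that moment; what a row does not reach only later rows make up. A row lasts 1/10 s, in which the tool goes at most 50 mm and 0.15 rad, less where a joint would pass 70% of its speed; a pose out of reach is approached as far as the arm can. OPENING is the opening from 0.0 (shut) to 1.0 (fully open), set as the command begins (- or left out keeps the last). The fingers move at their own pace and stop on an object; FORCE is the grip in N (left out, the last holds). Time passes only in rows, so rows that do not move let the fingers close. It prints the time, the measured TCP pose, the force, the opening and the grip force at its end. Shift and turn numbers lie between -1 and 1, and a call with a number outside is refused. Input that does not fit is refused with a message, and nothing moves.
- ctrl.sense(): the state, without advancing time (a new reading comes with each control period).
- viewer.capture(name): name is "scene" or "top" or "wrist"; returns the picture (384x512x3 uint8, red, green, blue); there is no depth.
- viewer.calibration(name): a dict with "fx", "fy", "cx", "cy" (pixels), "position" and "attitude" of the camera in the world. Camera axes: x right, y down, z forward; pixel columns grow to the right and rows downward; lengths in mm; the calibration is good to about 2 mm. The wrist camera is an equidistant fisheye: a pixel r from the principal point sees the ray r / f radians off the axis. A picture is of the moment at which its call begins: read the wrist's pose just before it. calibration takes no time and is no camera call; for the wrist camera it gives the pose at the moment of the call.
- job.finish_job(): hands the job in; it is judged then, once.
The state is a dict: "time_s": time; "joints": joint angles; "dq": joint speeds; "tau": joint torques, N m; "eef_pos": TCP position; "ee_rot": TCP orientation; "force": force on the tool from outside, world axes, zero at the start; "wrist_torque": the same for the moment, N m; "grip_width": opening from 0.0 (shut) to 1.0 (fully open); "grip_force": force on a finger pad.
Only numpy, scipy, OpenCV 4.12 (cv2) and the standard library are available. Lean on these libraries where they do the work, as an engineer would, in place of code of your own. Each camera call takes 0.05 s, during which the arm holds its last target. There are 200 camera calls.

### The job

Load the white tube tray into the reader dock using fingertips only: with one fingertip press down the long steel finger bar beside the lane, so that the spring gate lifts, and keep it held while the other fingertip pushes the tray along the lane, under the gate, until it is fully home against the end stop. Then draw the fingertip back off the tray and let the bar up, so that the gate drops shut behind it. The gate must not knock or rub on the tray, nothing is to be gripped or lifted, and the other things on the bench are to be left where they are.

Things in the scene. Friction and masses are not known exactly. Their poses are not given: they have to be found in the camera images.
- tray_dock: Fixed aluminium dock. Origin: bench level, lane centreline, gate line. Own x = loading direction (away from the robot, turned up to 0.3 rad), y = left, z up; dock mm below mean this frame. Lane floor z=6, from x=-175 to the end stop (two rubber pads on the white reader head, 64 high) at x=110. Rails: inner faces y=+-81.5, tops z=34, 6 thick.
- dock_gate_line (a point): Point on the lane floor at the gate line, on the centreline (dock 0, 0, 6 mm).
- tube_tray: Loose white polystyrene tray, about 60 g, 160 mm across the lane (its own x axis, along dock y) by 100 mm along it, sides 26 mm high (31 with the pocket rims). Origin: centre of the underside. Starts in the lane with its leading face 8 to 35 mm short of the gate blade. Fully home, it touches the end stop: origin at dock x=+60 mm, rear face at x=+10 mm.
- gate (a joint): Gate turn in rad about a shaft above the left rail (dock y=93.5, z=44 mm, 8 mm thick, along x): 0 shut (spring-held), hard stop 0.68. Finger bar and blade turn as one: bar down, blade up. Takes 2 to 6 N at the bar. From 0.45 the blade is clear above the tray; 0.55 is comfortable.
- finger_bar_mid (a point): Folded steel strip of the gate, dock x=-172 to +18 mm outside the left rail; a fingertip can ride it. This point: middle of its face, moves with the gate. Shut, the face slopes up outwards from y=113, z=28 to y=138, z=43 mm; at gate 0.55 it is level, top z=20 mm, y=103 to 131. A tip at y=115 lowered to z=20 mm holds gate about 0.55 (y=108 to 126 will do); shaft and strip leave y over 103 free.
- gate_blade_tip (a point): Steel arm and blade of the gate. This point: middle of the blade's lower edge. The arm, 14 mm wide, reaches over the left rail and ends in a 5 mm thick blade (dock x=-2.5 to +2.5 mm) at dock y=39 to 58 mm; shut, its lower edge is 20 mm above the bench and bars the tray. At gate 0.55 the top of the arm is 66 mm above the bench.
- forceps: Steel forceps lying beside the right rail, 138 mm long, a bystander.
- tape_roll: Roll of brown tape, 92 mm across, 48 mm high, left of the reader head, a bystander.

How it is judged (in metres and radians):
On the way:
1. a finger holds the finger bar down while the tray lies under the lifted gate (value of joint gate above 0.3 rad and contact force between the fingers and gate above 0.3 N and x of tube_tray in the frame of tray_dock between -0.03 and 0.05 m), for 0.2 s.
At the end, for the whole second after the job is handed in: The tray lies flat and square in the lane, within about 5 mm of the end stop, at rest, and the gate has dropped shut behind it (gate below 0.05 rad) (x of tube_tray in the frame of tray_dock above 0.0548 m and z of tube_tray in the frame of tray_dock below 0.009 m and angle between the x axis of tube_tray and the y axis of tray_dock, either way round below 0.04 rad and value of joint gate below 0.05 rad and linear speed of tube_tray below 0.01 m/s); the robot touches nothing.
It fails at once if the gate knocks or rubs on the tray (more than 1 N) (contact force between gate and tube_tray above 1 N).
It fails at once if the tray is lifted off the lane by more than 8 mm or tipped (z of tube_tray in the frame of tray_dock above 0.014 m or angle between tube_tray's own z axis and vertical above 0.12 rad).
It fails at once if the forceps or the tape roll is moved by more than 15 mm (distance of any of forceps, tape_roll from where it was at the start of the episode above 0.015 m).
It also fails if it takes over 48 s, if anything falls off the work surface, if the arm or the gripper's body presses on something with over 40 N, if the wrist force passes 120 N, or if a joint passes its speed limit or range.

## Working session

There is one attempt and no reset: what is moved stays moved. The work goes in short steps, Python scripts to look and compute and a shell command to move; the robot and the scene stay as the last step left them, time stands still between calls to the robot, and variables do not carry over. Pictures are saved under pics/ and viewed, at most 10 in all, crops included, and the job is handed in when it is done.

```bash
ls; mkdir -p pics
python3 - <<'E'
from rig import ctrl, viewer, job
import cv2
for n in("scene","top"):
    cv2.imwrite(f"pics/{n}0.png",viewer.capture(n)[:,:,::-1]); print(viewer.calibration(n))
print(ctrl.sense())
E
```

```text
pics
rig.py
steer.py
{'fx': 348.85315093309265, 'fy': 348.85315093309265, 'cx': 250.6055750376951, 'cy': 188.38392784361722, 'position': array([ 300.86689908, -481.49047493,  675.07546373]), 'attitude': array([-0.36141077,  0.88688826, -0.26884202,  0.10264224])}
{'fx': 350.67956397610976, 'fy': 350.67956397610976, 'cx': 250.08629939213412, 'cy': 186.31989015998084, 'position': array([518.62821359,  35.85773114, 919.42944055]), 'attitude': array([ 0.03694524, -0.69780626,  0.71374451, -0.0476472 ])}
{'time_s': 0.1, 'joints': array([-1.42242712e+00,  3.13387570e-01,  1.49836437e+00, -1.07262846e-05,
        1.33100131e+00, -2.23378568e-01]), 'dq': array([ 0.00043097, -0.00217078, -0.00260053,  0.00014308, -0.00073447,
        0.00052235]), 'tau': array([ 2.51720798e-03, -4.12897289e+01, -2.60139692e+01, -2.10741032e-04,
        3.02167980e-03,  1.65752340e-05]), 'eef_pos': array([ 190.69624647, -489.10391943,  404.19427353]), 'ee_rot': array([-5.80088200e-04,  9.82774725e-01,  1.84806663e-01,  1.65536184e-05]), 'force': array([0.33851076, 1.07116737, 0.37965615]), 'wrist_torque': array([ 0.04958504, -0.0322547 , -0.01072296]), 'grip_force': 0.0, 'grip_width': 0.9981814411578744}
```

```bash
python3 -c "
import cv2
for n in('top','scene'):
    cv2.imwrite(f'pics/{n}0b.png',cv2.resize(cv2.imread(f'pics/{n}0.png'),(800,600),interpolation=cv2.INTER_CUBIC))"
```

```text
(no output)
```

View pics/top0b.png

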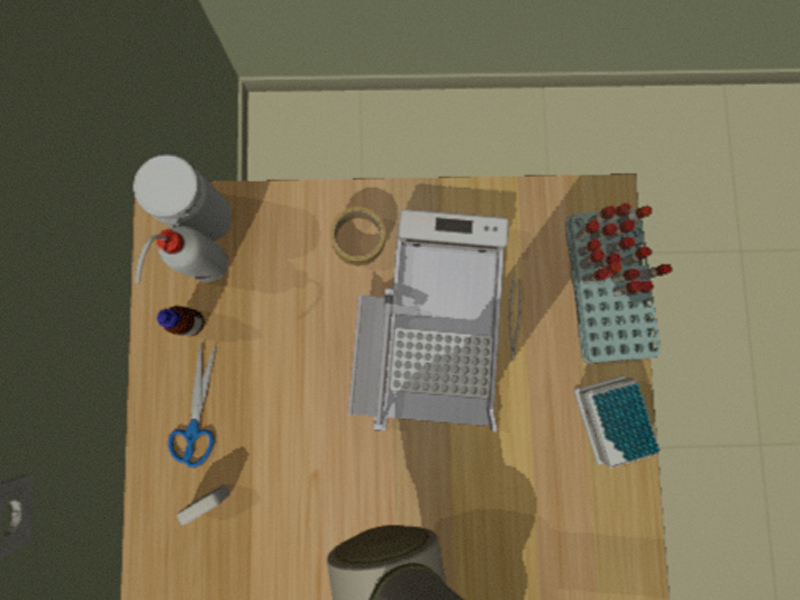

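View pics/scene0b.png

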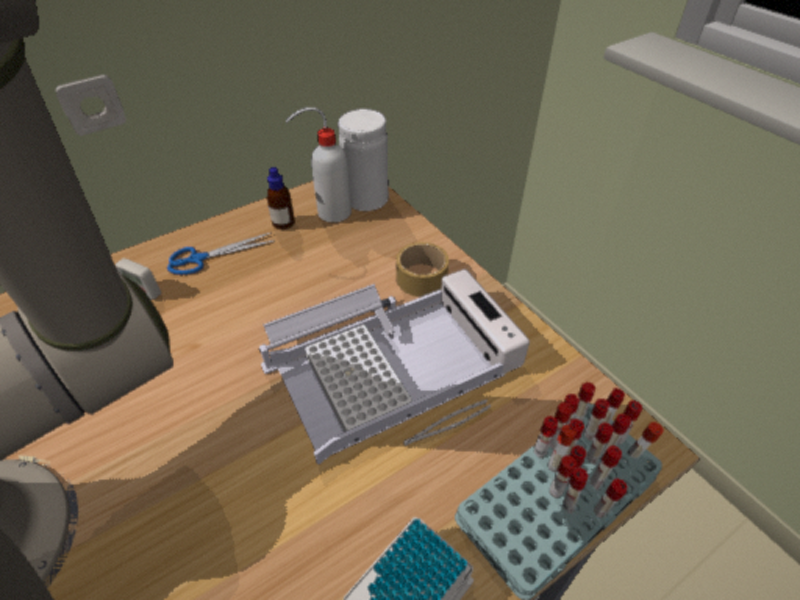

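Top view: the dock lies at about (375–507, 210–430), with the tray short of the gate and the bar on the left. The scene view shows the same layout. I'll enlarge the dock in both to get its pose.

```bash
python3 -c "
import cv2
a=cv2.imread('pics/top0.png')[125:280,215:335];b=cv2.imread('pics/scene0.png')[165:295,155:345]
cv2.imwrite('pics/c1.png',cv2.resize(a,None,fx=3.8,fy=3.8,interpolation=cv2.INTER_CUBIC))
cv2.imwrite('pics/c2.png',cv2.resize(b,None,fx=4,fy=4,interpolation=cv2.INTER_CUBIC))"
```

```text
(no output)
```

View pics/c1.png

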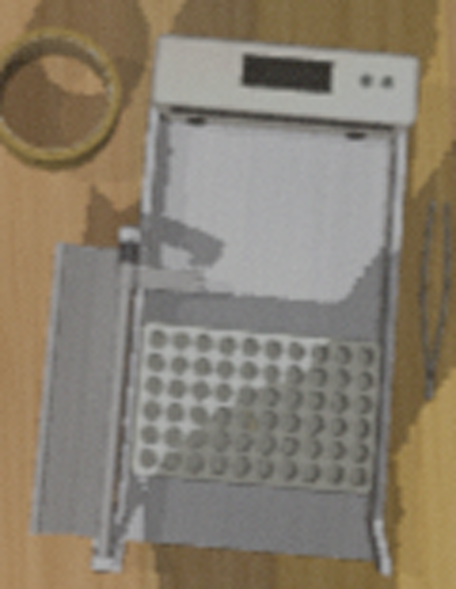

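View pics/c2.png

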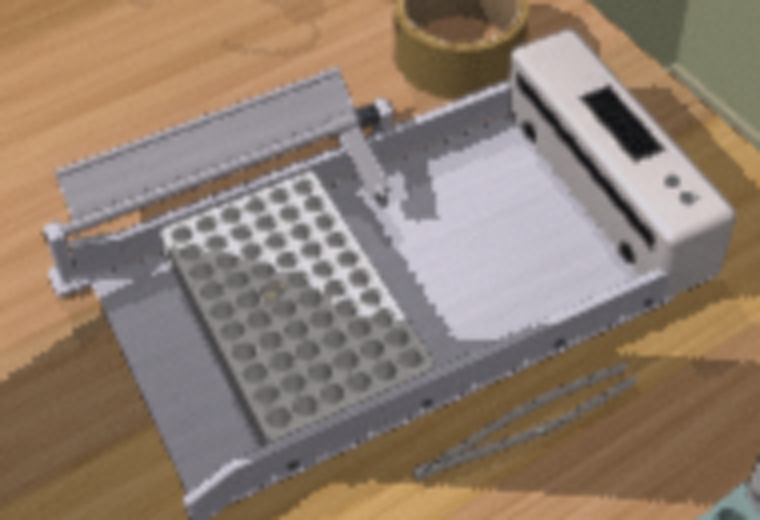

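Top crop: the bar's outer corners are at (33,532) and (57,245), the tray's rear edge at about (135,475)–(368,492), and its leading edge at about (147,323)–(382,343). In the scene crop the bar's outer corners are at (57,173) and (338,68), with the blade tip near (380,205).

```bash
cat > h.py <<'E'
import numpy as np
from scipy.spatial.transform import Rotation as R
from rig import ctrl, viewer, job
def bp(cam,u,v,z):
    c=viewer.calibration(cam); u,v=(215+u/3.8,125+v/3.8) if cam=="top" else (155+u/4,165+v/4)
    q=c["attitude"]; d=R.from_quat(q[[1,2,3,0]]).apply([(u-c["cx"])/c["fx"],(v-c["cy"])/c["fy"],1])
    p=c["position"]; return (p+d*(z-p[2])/d[2])[:2]
E
python3 - <<'E'
from h import *
from scipy.optimize import least_squares
N=None
O=[("top",33,532,43,-172,138),("top",57,245,43,18,138),("top",255,549,6,-175,N),
("top",391,140,34,N,-81.5),("top",376,515,34,N,-81.5),
("scene",57,173,43,-172,138),("scene",338,68,43,18,138),("scene",145,395,6,-175,N),("scene",380,205,20,0,N)]
P=np.array([bp(*o[:4]) for o in O])
def dk(p,t): c,s=np.cos(t[2]),np.sin(t[2]); return (p-t[:2])@np.array([[c,-s],[s,c]])
def f(t):
    D=dk(P,t); return [D[i,k]-o[4+k] for i,o in enumerate(O) for k in(0,1) if o[4+k] is not N]
r=least_squares(f,[500,0,0],loss="soft_l1",f_scale=2)
print(r.x,np.round(f(r.x),1))
for n,o in {"trear1":("top",135,475,32),"trear2":("top",368,492,32),"tf1":("top",147,323,37),"tf2":("top",382,343,37),
 "s_rear":("scene",165,245,32),"s_rear2":("scene",265,440,32),"s_f1":("scene",315,172,37),"s_f2":("scene",430,360,37),
 "head":("top",155,108,64),"head2":("top",413,125,64)}.items(): print(n,dk(bp(*o),r.x).round(1))
t=r.x;c,s=np.cos(t[2]),np.sin(t[2])
S=ctrl.sense();q=S["ee_rot"];print(R.from_quat(q[[1,2,3,0]]).as_matrix().round(3))
E
```

```text
[ 5.88842997e+02 -6.46173977e+01 -9.64237453e-02] [ 0.2  1.2 -3.1  0.7 -1.1  1.1 -1.5  3.1 -0.4  1.4 -1.3  0.9 -1.5]
trear1 [-131.5   76.1]
trear2 [-131.5  -77.4]
tf1 [-31.8  75.5]
tf2 [-33.5 -80.7]
s_rear [-130.1   64.4]
s_rear2 [-131.9  -79.5]
s_f1 [-30.3  69.1]
s_f2 [-34.5 -80.5]
head [107.3  80.9]
head2 [108.8 -88.4]
[[ 0.932  0.363 -0.   ]
 [ 0.363 -0.932  0.001]
 [ 0.    -0.001 -1.   ]]
```

Careful with the scale: shifts go in shares of 1 m and turns go in shares of 2 pi rad. That gives: 418 mm / 1000 = 0.418, -377 mm / 1000 = -0.377, 0.468 rad / 6.2832 = 0.0745.

```bash
echo '{"dx":[0.418,0.418,0.418,0.418,0.418,0.418,0.418,0.418],"dy":[-0.377,-0.377,-0.377,-0.377,-0.377,-0.377,-0.377,-0.377],"dz":[0,0,0,0,0,0,0,0],"wx":[0,0,0,0,0,0,0,0],"wy":[0,0,0,0,0,0,0,0],"wz":[0.0239,0.0477,0.0716,0.0745,0.0745,0.0745,0.0745,0.0745]}' > next.json && python3 steer.py next.json 1.0
cat >> h.py <<'E'
T=[588.84,-64.62,-0.0964]
def togo(dx,dy,z):
    c,s=np.cos(T[2]),np.sin(T[2]); S=ctrl.sense(); q=S["ee_rot"]; M=R.from_quat(q[[1,2,3,0]])
    w=np.array([T[0]+c*dx-s*dy,T[1]+s*dx+c*dy,z]); p=S["eef_pos"]
    D=np.array([[c,s,0],[s,-c,0],[0,0,-1.]]).T   # columns tool x,y,z
    D=np.column_stack([[c,s,0],[s,-c,0],[0,0,-1.]])
    e=p-[T[0],T[1],0]; print("dock xy",round(c*e[0]+s*e[1],1),round(-s*e[0]+c*e[1],1),"z",round(p[2],1),"F",S["force"].round(1),"t",S["time_s"])
    print("go",M.inv().apply(w-p).round(1),(M.inv()*R.from_matrix(D)).as_rotvec().round(3))
E
python3 -c "
from h import *
togo(-152,64,270)"
```

```text
time_s: 0.9
eef_pos: [369.4, -131.8, 404.7]
ee_rot: [0.0, 0.999, -0.048, 0.0]
force: [0.2, -0.9, 0.5]
grip_width: 1.0
grip_force: 0.0
dock xy -212.0 -88.0 z 404.7 F [ 0.2 -0.9  0.5] t 0.9
go [  59.9 -152.   134.7] [ 0. -0. -0.]
```

```bash
echo '{"dx":[0.06,0.06,0.06,0.06,0.06,0.06,0.06,0.06],"dy":[-0.152,-0.152,-0.152,-0.152,-0.152,-0.152,-0.152,-0.152],"dz":[0,0,0,0.05,0.1,0.15,0.15,0.15],"wx":[0,0,0,0,0,0,0,0],"wy":[0,0,0,0,0,0,0,0],"wz":[0,0,0,0,0,0,0,0]}' > next.json && python3 steer.py next.json; python3 -c "
from h import *
import cv2
togo(-152,64,215)
c=viewer.calibration('wrist');print(c)
cv2.imwrite('pics/w1.png',cv2.resize(viewer.capture('wrist')[:,:,::-1],(800,600)))"
```

```text
time_s: 1.7
eef_pos: [443.8, 11.6, 255.5]
ee_rot: [-0.0, 0.999, -0.048, -0.0]
force: [-0.5, -0.3, 0.2]
grip_width: 0.995
grip_force: 0.0
dock xy -151.7 61.9 z 255.5 F [-0.5 -0.3  0.2] t 1.7
go [-0.2 -2.1 40.5] [-0.     0.001  0.   ]
{'fx': 297.3186396354542, 'fy': 297.3186396354542, 'cx': 246.43460790928066, 'cy': 192.2682242295791, 'position': array([514.69337775,   5.86875179, 224.95795856]), 'attitude': array([-0.09534771, -0.66566686,  0.73273924,  0.10435353])}
```

View pics/w1.png

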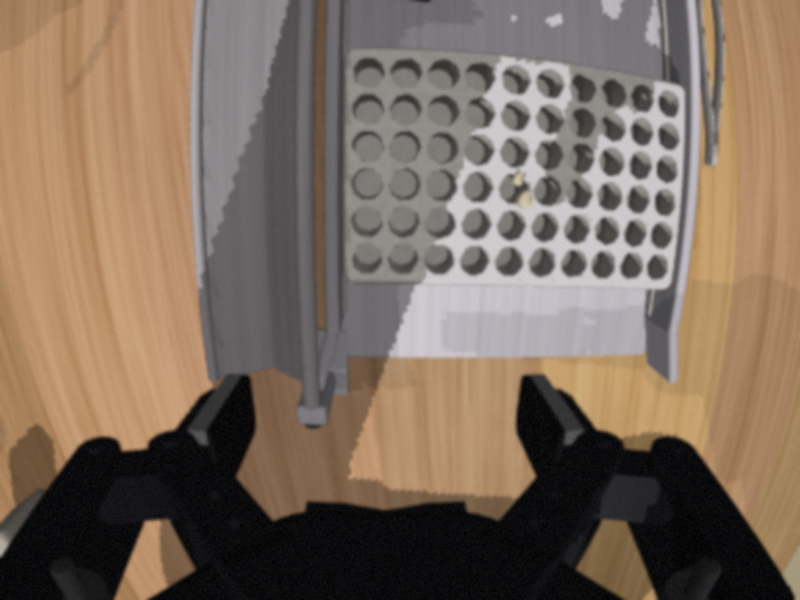

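Wrist view: the fingertips' inner faces are at about (255,380) and (518,380), and the bar and lane mouth are just ahead. I'll estimate the tip depth from the known 85 mm spacing.

Run:
```python
from h import *
c=viewer.calibration('wrist');S=ctrl.sense();M=R.from_quat(S["ee_rot"][[1,2,3,0]]);C=R.from_quat(c["attitude"][[1,2,3,0]])
cp=M.inv().apply(c["position"]-S["eef_pos"]);print("cam in tool",cp)
r=[]
for u,v in((255,378),(518,378)):
    a=np.array([u/1.5625-c["cx"],v/1.5625-c["cy"]]);n=np.hypot(*a);t=n/c["fx"]
    r.append(M.inv().apply(C.apply([*(np.sin(t)*a/n),np.cos(t)])))
r=np.array(r); 
# assume front face of finger at tool x=+11
for d in r: k=(11-cp[0])/d[0]; print(cp+k*d)
```

```text
cam in tool [71.16472763 -1.14129199 30.47297467]
[ 11.         -40.19326141 153.62924502]
[ 11.          39.13017559 153.58041268]
```

Open tips sit about 160 mm ahead of the TCP, so a tip height of 20 means TCP z of about 180.

Scaled: 55 mm / 1000 = 0.055, 40 mm / 1000 = 0.04.

```bash
echo '{"dx":[0,0,0,0,0],"dy":[-0.002,-0.002,-0.002,-0.002,-0.002],"dz":[0.02,0.04,0.055,0.055,0.055],"wx":[0,0,0,0,0],"wy":[0,0,0,0,0],"wz":[0,0,0,0,0]}' > next.json && python3 steer.py next.json;echo '{"dx":[0,0,0,0,0,0],"dy":[0,0,0,0,0,0],"dz":[0.002,0.004,0.006,0.008,0.008,0.008],"wx":[0,0,0,0,0,0],"wy":[0,0,0,0,0,0],"wz":[0,0,0,0,0,0]}' > next.json && python3 steer.py next.json; python3 -c "
from h import *
togo(-152,64,180)"; echo '{"dx":[0,0,0,0,0,0],"dy":[0,0,0,0,0,0],"dz":[0.002,0.004,0.006,0.008,0.008,0.008],"wx":[0,0,0,0,0,0],"wy":[0,0,0,0,0,0],"wz":[0,0,0,0,0,0]}' > next.json && python3 steer.py next.json; python3 -c "
from h import *
togo(-152,64,180)"
```

```text
time_s: 2.25
eef_pos: [444.4, 13.4, 201.7]
ee_rot: [0.0, 0.999, -0.048, 0.002]
force: [-0.3, 0.0, -0.0]
grip_width: 1.0
grip_force: 0.0
time_s: 2.85
eef_pos: [443.8, 13.7, 191.9]
ee_rot: [-0.0, 0.999, -0.048, 0.0]
force: [1.9, 1.8, 3.4]
grip_width: 1.0
grip_force: 1.6
dock xy -151.9 64.0 z 191.9 F [1.9 1.8 3.4] t 2.85
go [-0.1  0.  11.9] [-0.    -0.001  0.   ]
time_s: 3.45
eef_pos: [443.5, 13.8, 183.5]
ee_rot: [-0.0, 0.999, -0.048, -0.0]
force: [1.3, 3.6, 1.3]
grip_width: 1.006
grip_force: 1.6
dock xy -152.2 64.1 z 183.5 F [1.3 3.6 1.3] t 3.45
go [0.2 0.1 3.5] [-0.     0.001  0.   ]
```

Scaled: 3.5 mm / 1000 = 0.0035, 2 mm / 1000 = 0.002.

```bash
echo '{"dx":[0,0,0,0],"dy":[0,0,0,0],"dz":[0.002,0.0035,0.0035,0.0035],"wx":[0,0,0,0],"wy":[0,0,0,0],"wz":[0,0,0,0]}' > next.json && python3 steer.py next.json; python3 -c "
from h import *
import cv2
togo(-152,64,180)
a=viewer.capture('scene')[150:290,130:330,::-1]
cv2.imwrite('pics/s2.png',cv2.resize(a,None,fx=4,fy=4,interpolation=cv2.INTER_CUBIC))"
```

```text
time_s: 3.85
eef_pos: [443.7, 12.9, 181.1]
ee_rot: [0.001, 0.999, -0.048, 0.0]
force: [-6.8, -8.3, 17.7]
grip_width: 1.0
grip_force: 10.1
dock xy -151.9 63.2 z 181.1 F [-6.8 -8.3 17.7] t 3.85
go [-0.1 -0.8  1.1] [ 0.002 -0.     0.001]
```

View pics/s2.png

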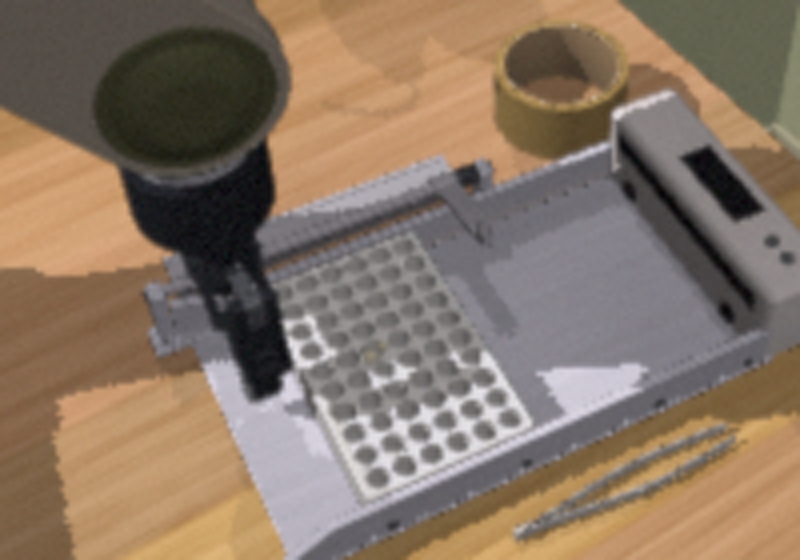

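The blade looks lifted (tip near (485,240)) and the fingers straddle the left rail. The force jumped to 17 N, which suggests the gate's hard stop, so I'll back off 4 mm and check the gate angle in the image.

Scaled: -3.5 mm / 1000 = -0.0035, -2 mm / 1000 = -0.002.

```bash
echo '{"dx":[0,0,0,0],"dy":[0,0,0,0],"dz":[-0.002,-0.0035,-0.0035,-0.0035],"wx":[0,0,0,0],"wy":[0,0,0,0],"wz":[0,0,0,0]}' > next.json && python3 steer.py next.json
python3 - <<'E'
from h import *
import cv2
togo(-152,64,184)
c=viewer.calibration("scene");C=R.from_quat(c["attitude"][[1,2,3,0]])
im=cv2.resize(viewer.capture('scene')[180:240,200:290,::-1],None,fx=8,fy=8,interpolation=cv2.INTER_CUBIC)
cs,s=np.cos(T[2]),np.sin(T[2])
for g in(0,.3,.45,.55,.68):
    P=[]
    for y,z in((39,20),(58,20)):
      y,z=y-93.5,z-44; y,z=y*np.cos(g)+z*np.sin(g)+93.5,-y*np.sin(g)+z*np.cos(g)+44
      w=np.array([T[0]-s*y,T[1]+cs*y,z]); p=C.inv().apply(w-c["position"])
      P.append([(c["fx"]*p[0]/p[2]+c["cx"]-200)*8,(c["fy"]*p[1]/p[2]+c["cy"]-180)*8])
    print(g,np.round(P))
cv2.imwrite("pics/g3.png",im)
E
```

```text
time_s: 4.3
eef_pos: [443.6, 13.8, 183.6]
ee_rot: [-0.0, 0.999, -0.048, -0.0]
force: [0.4, 2.9, 0.9]
grip_width: 0.999
grip_force: 1.7
dock xy -152.2 64.1 z 183.6 F [0.4 2.9 0.9] t 4.3
go [ 0.2  0.1 -0.4] [-0.  0.  0.]
0 [[406. 291.]
 [377. 249.]]
0.3 [[413. 264.]
 [385. 236.]]
0.45 [[413. 246.]
 [386. 226.]]
0.55 [[412. 232.]
 [387. 217.]]
0.68 [[409. 211.]
 [386. 205.]]
```

View pics/g3.png

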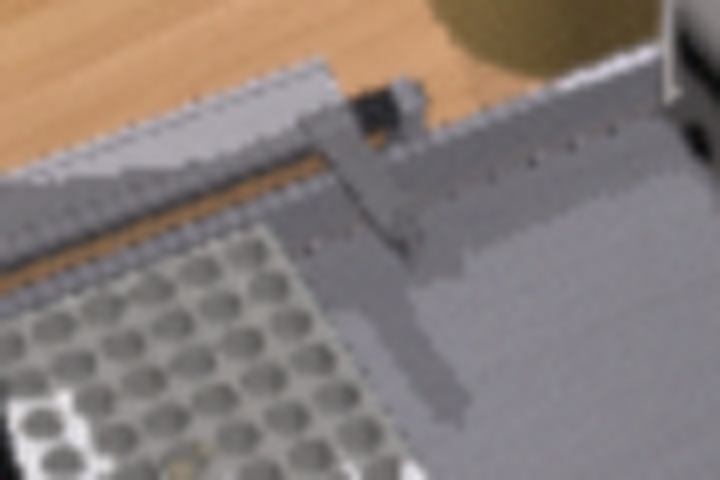

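The blade tip is at about (405,250) and the bar's far outer corner at about (325,62). I'll cross-check the gate angle with the bar corner, and the tip height with the finger in the previous picture.

Run:
```python
from h import *
c=viewer.calibration("scene");C=R.from_quat(c["attitude"][[1,2,3,0]])
cs,s=np.cos(T[2]),np.sin(T[2])
def pr(x,y,z):
    w=np.array([T[0]+cs*x-s*y,T[1]+s*x+cs*y,z]); p=C.inv().apply(w-c["position"])
    return np.array([c["fx"]*p[0]/p[2]+c["cx"],c["fy"]*p[1]/p[2]+c["cy"]])
for g in(0,.3,.45,.55,.68):
    o=[]
    for x,y,z in((18,138,43),(2.5,39,20),(-2.5,39,20)):
      y,z=y-93.5,z-44; y,z=y*np.cos(g)+z*np.sin(g)+93.5,-y*np.sin(g)+z*np.cos(g)+44
      o.append(((pr(x,y,z)-[200,180])*8).round())
    print(g,*o)
for z in(6,10,16,20,24): print(z,*[((pr(x,y,z)-[130,150])*4).round() for x,y in((-141,7),(-163,7),(-141,21))])
```

```text
0 [310.  15.] [413. 288.] [399. 294.]
0.3 [315.  48.] [420. 261.] [405. 268.]
0.45 [319.  66.] [420. 243.] [405. 249.]
0.55 [323.  79.] [419. 228.] [404. 235.]
0.68 [328.  95.] [417. 208.] [402. 214.]
6 [290. 411.] [254. 427.] [281. 393.]
10 [289. 407.] [253. 423.] [280. 389.]
16 [288. 401.] [252. 417.] [279. 383.]
20 [288. 397.] [251. 413.] [278. 379.]
24 [287. 393.] [250. 409.] [277. 375.]
```

The gate is only at about 0.44, so the 17 N was probably the finger brushing the shaft or strip. I'll shift 4 mm outwards and press again gently.

Scaled: -4 mm / 1000 = -0.004, -2 mm / 1000 = -0.002.

```bash
echo '{"dx":[0,0,0,0,0,0,0],"dy":[-0.002,-0.004,-0.004,-0.004,-0.004,-0.004,-0.004],"dz":[0,0,0,0.001,0.002,0.002,0.002],"wx":[0,0,0,0,0,0,0],"wy":[0,0,0,0,0,0,0],"wz":[0,0,0,0,0,0,0]}' > next.json && python3 steer.py next.json;echo '{"dx":[0,0,0,0],"dy":[0,0,0,0],"dz":[0.0005,0.001,0.001,0.001],"wx":[0,0,0,0],"wy":[0,0,0,0],"wz":[0,0,0,0]}' > next.json && python3 steer.py next.json
python3 - <<'E'
from h import *
import cv2
togo(-152,68,180)
im=cv2.resize(viewer.capture('scene')[180:240,200:290,::-1],None,fx=8,fy=8,interpolation=cv2.INTER_CUBIC)
cv2.imwrite("pics/g4.png",im)
E
```

```text
time_s: 5.05
eef_pos: [444.2, 16.2, 183.1]
ee_rot: [0.002, 0.999, -0.047, 0.0]
force: [-11.6, -19.5, 25.5]
grip_width: 0.997
grip_force: 15.1
time_s: 5.45
eef_pos: [444.2, 15.9, 182.5]
ee_rot: [0.002, 0.999, -0.047, 0.0]
force: [-14.3, -22.9, 32.0]
grip_width: 1.0
grip_force: 18.3
dock xy -151.7 66.2 z 182.5 F [-14.3 -22.9  32. ] t 5.45
go [-0.3 -1.8  2.5] [ 0.004 -0.     0.003]
```

View pics/g4.png

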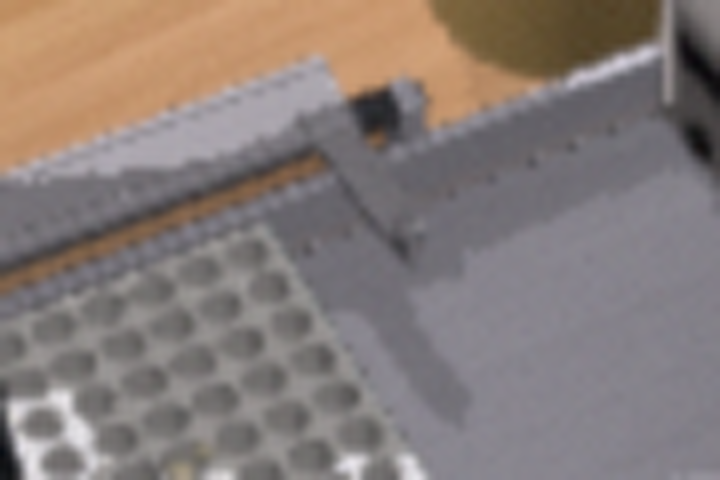

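The gate hasn't moved although the force reached 32 N, so something rigid is in the way. I'll locate the contact from the wrist moment.

Run:
```python
from h import *
S=ctrl.sense();F=S["force"];m=S["wrist_torque"]*1000
M=R.from_quat(S["ee_rot"][[1,2,3,0]]);F=M.inv().apply(F);m=M.inv().apply(m)
print("tool F,m",F.round(1),m.round(0))
p0=np.cross(F,m)/(F@F);u=F/np.linalg.norm(F)
print("parallel m",(m@u).round(0))
for z in(90,100,120,140,150,160,165,170): print(z,(p0+u*(z-p0[2])/u[2]).round(0))
print(S["joints"].round(3),S["tau"].round(1))
```

```text
tool F,m [-13.2  24.7 -31.7] [-2405. -1963.  -533.]
parallel m 4.0
90 [-25.   6.  90.]
100 [-20.  -2. 100.]
120 [-12. -18. 120.]
140 [ -4. -33. 140.]
150 [  0. -41. 150.]
160 [  4. -49. 160.]
165 [  7. -53. 165.]
170 [  9. -56. 170.]
[-0.228  0.474  1.96  -0.007  0.707  1.441] [  9.4 -26.4 -13.8   3.5  -2.4   0.6]
```

The contact is the fingertip on the bar itself. My outward shift under load dragged the bar the wrong way, because it hangs below its pivot. I'll lift, then press while drifting inwards with the bar's own arc.

Scaled: -12 mm / 1000 = -0.012, -8 mm / 1000 = -0.008.

```bash
echo '{"dx":[0,0,0,0],"dy":[0,0,-0.001,-0.001],"dz":[-0.004,-0.008,-0.012,-0.012],"wx":[0,0,0,0],"wy":[0,0,0,0],"wz":[0,0,0,0]}' > next.json && python3 steer.py next.json; python3 -c "
from h import *
togo(-152,69,191)"; echo '{"dx":[0,0,0,0,0,0,0,0],"dy":[0.0007,0.0014,0.0021,0.0028,0.0035,0.0045,0.0045,0.0045],"dz":[0.0015,0.003,0.0045,0.006,0.0075,0.009,0.009,0.009],"wx":[0,0,0,0,0,0,0,0],"wy":[0,0,0,0,0,0,0,0],"wz":[0,0,0,0,0,0,0,0]}' > next.json && python3 steer.py next.json; python3 -c "
from h import *
togo(-152,64,180)"
```

```text
time_s: 5.9
eef_pos: [444.2, 18.8, 192.9]
ee_rot: [0.0, 0.999, -0.048, 0.0]
force: [-0.1, -1.0, -0.1]
grip_width: 1.002
grip_force: 0.0
dock xy -152.0 69.1 z 192.9 F [-0.1 -1.  -0.1] t 5.9
go [0.  0.1 1.9] [ 0.    -0.001  0.001]
time_s: 6.7
eef_pos: [443.7, 14.2, 183.7]
ee_rot: [-0.0, 0.999, -0.048, -0.0]
force: [1.7, 2.9, 3.1]
grip_width: 1.002
grip_force: 1.8
dock xy -152.1 64.5 z 183.7 F [1.7 2.9 3.1] t 6.7
go [0.1 0.5 3.7] [-0.  0.  0.]
```

Scaled: 2 mm / 1000 = 0.002, 1 mm / 1000 = 0.001.

```bash
echo '{"dx":[0,0,0,0],"dy":[0.0005,0.001,0.001,0.001],"dz":[0.001,0.002,0.002,0.002],"wx":[0,0,0,0],"wy":[0,0,0,0],"wz":[0,0,0,0]}' > next.json && python3 steer.py next.json
python3 - <<'E'
from h import *
togo(-152,64,180)
S=ctrl.sense();F=S["force"];m=S["wrist_torque"]*1000
M=R.from_quat(S["ee_rot"][[1,2,3,0]]);F=M.inv().apply(F);m=M.inv().apply(m)
p0=np.cross(F,m)/(F@F);u=F/np.linalg.norm(F)
for z in(100,150,165): print(z,(p0+u*(z-p0[2])/u[2]).round(0))
E
```

```text
time_s: 7.1
eef_pos: [443.6, 13.0, 182.0]
ee_rot: [0.0, 0.999, -0.048, 0.0]
force: [-0.5, -1.0, 7.5]
grip_width: 0.999
grip_force: 4.5
dock xy -152.0 63.3 z 182.0 F [-0.5 -1.   7.5] t 7.1
go [ 0.  -0.7  2. ] [ 0. -0.  0.]
100 [-18. -33. 100.]
150 [-15. -40. 150.]
165 [-14. -42. 165.]
```

```bash
cat >> h.py <<'E'
def gatecheck():
    import cv2
    im=cv2.resize(viewer.capture('scene')[180:240,200:290,::-1],None,fx=8,fy=8,interpolation=cv2.INTER_CUBIC); ref=cv2.imread("pics/g3.png")
    cv2.imwrite("pics/gnow.png",im)
    for n,(u,v) in {"bar corner":(325,62),"blade":(405,250)}.items():
        w=32; t=ref[v-w:v+w,u-w:u+w]; r=cv2.matchTemplate(im[max(0,v-96):v+96,u-64:u+64],t,cv2.TM_CCOEFF_NORMED)
        _,s,_,l=cv2.minMaxLoc(r); print(n,"now at",l[0]+w+u-64,l[1]+w+max(0,v-96),"score",round(s,3))
E
python3 -c "
from h import *
gatecheck()"
```

```text
bar corner now at 324 67 score 0.926
blade now at 404 243 score 0.904
```

Gate is about 0.48, consistent with a tip length of 160 mm. Two more mm down.

Scaled: 2 mm / 1000 = 0.002, 1 mm / 1000 = 0.001.

```bash
echo '{"dx":[0,0,0,0],"dy":[0.0003,0.0005,0.0005,0.0005],"dz":[0.001,0.002,0.002,0.002],"wx":[0,0,0,0],"wy":[0,0,0,0],"wz":[0,0,0,0]}' > next.json && python3 steer.py next.json; python3 -c "
from h import *
togo(-152,64,180)
gatecheck()"
```

```text
time_s: 7.55
eef_pos: [443.7, 12.1, 180.6]
ee_rot: [0.001, 0.999, -0.048, 0.0]
force: [-5.5, -7.3, 17.7]
grip_width: 1.0
grip_force: 9.9
dock xy -151.9 62.4 z 180.6 F [-5.5 -7.3 17.7] t 7.55
go [-0.1 -1.6  0.6] [ 0.001 -0.001  0.001]
bar corner now at 323 69 score 0.805
blade now at 401 235 score 0.893
```

Scaled: 12 mm / 1000 = 0.012, 9 mm / 1000 = 0.009.

```bash
echo '{"dx":[0.003,0.006,0.009,0.012,0.012],"dy":[0,0,0,0,0],"dz":[0,0,0,0,0],"wx":[0,0,0,0,0],"wy":[0,0,0,0,0],"wz":[0,0,0,0,0]}' > next.json && python3 steer.py next.json; python3 -c "
from h import *
togo(-152,64,180)
gatecheck()"
```

```text
time_s: 8.1
eef_pos: [455.0, 11.6, 179.6]
ee_rot: [0.0, 0.999, -0.048, -0.001]
force: [-4.4, 0.3, 8.7]
grip_width: 1.004
grip_force: 4.3
dock xy -140.5 62.9 z 179.6 F [-4.4  0.3  8.7] t 8.1
go [-11.5  -1.1  -0.3] [0.    0.003 0.001]
bar corner now at 319 72 score 0.6
blade now at 398 219 score 0.87
```

Sliding freed it: the gate is now about 0.58. Next I push along the lane.

Scaled: 30 mm / 1000 = 0.03, 25 mm / 1000 = 0.025.

```bash
echo '{"dx":[0.005,0.01,0.015,0.02,0.025,0.03,0.03],"dy":[0,0,0,0,0,0,0],"dz":[-0.0007,-0.0007,-0.0007,-0.0007,-0.0007,-0.0007,-0.0007],"wx":[0,0,0,0,0,0,0],"wy":[0,0,0,0,0,0,0],"wz":[0,0,0,0,0,0,0]}' > next.json && python3 steer.py next.json
python3 - <<'E'
from h import *
import cv2
togo(0,63,180)
gatecheck()
cv2.imwrite("pics/s5.png",cv2.resize(viewer.capture('scene')[150:290,130:330,::-1],None,fx=4,fy=4,interpolation=cv2.INTER_CUBIC))
E
```

```text
time_s: 8.85
eef_pos: [485.2, 8.7, 180.2]
ee_rot: [-0.0, 0.999, -0.048, -0.001]
force: [-0.2, 1.4, 5.0]
grip_width: 1.001
grip_force: 2.4
dock xy -110.2 63.0 z 180.2 F [-0.2  1.4  5. ] t 8.85
go [1.102e+02 1.000e-01 0.000e+00] [-0.     0.002  0.001]
bar corner now at 324 65 score 0.663
blade now at 399 224 score 0.789
```

View pics/s5.png

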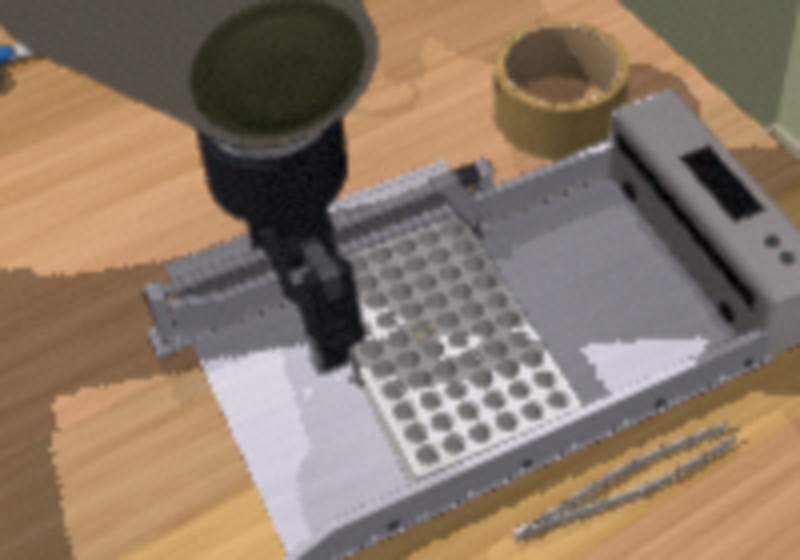

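The tray moves squarely ahead of the finger; its leading edge is at about (455,215)–(580,400), just under the raised blade. Continuing.

Scaled: 40 mm / 1000 = 0.04, 35 mm / 1000 = 0.035.

```bash
echo '{"dx":[0.005,0.01,0.015,0.02,0.025,0.03,0.035,0.04],"dy":[0,0,0,0,0,0,0,0],"dz":[0,0,0,0,0,0,0,0],"wx":[0,0,0,0,0,0,0,0],"wy":[0,0,0,0,0,0,0,0],"wz":[0,0,0,0,0,0,0,0]}' > next.json && python3 steer.py next.json; python3 -c "
from h import *
togo(0,63,180)
gatecheck()"
```

```text
time_s: 9.75
eef_pos: [524.8, 4.9, 180.2]
ee_rot: [-0.0, 0.999, -0.048, -0.001]
force: [-5.6, 0.6, 6.3]
grip_width: 0.999
grip_force: 3.5
dock xy -70.5 63.0 z 180.2 F [-5.6  0.6  6.3] t 9.75
go [70.5  0.1  0. ] [0.    0.003 0.001]
bar corner now at 325 65 score 0.652
blade now at 399 226 score 0.793
```

Scaled: 40 mm / 1000 = 0.04, 35 mm / 1000 = 0.035.

```bash
echo '{"dx":[0.005,0.01,0.015,0.02,0.025,0.03,0.035,0.04],"dy":[0,0,0,0,0,0,0,0],"dz":[0,0,0,0,0,0,0,0],"wx":[0,0,0,0,0,0,0,0],"wy":[0,0,0,0,0,0,0,0],"wz":[0,0,0,0,0,0,0,0]}' > next.json && python3 steer.py next.json; python3 -c "
from h import *
togo(0,63,180)
gatecheck()"
```

```text
time_s: 10.6
eef_pos: [564.6, 0.9, 180.2]
ee_rot: [0.0, 0.999, -0.048, -0.001]
force: [-6.5, -0.0, 7.2]
grip_width: 1.0
grip_force: 3.6
dock xy -30.4 62.9 z 180.2 F [-6.5 -0.   7.2] t 10.6
go [30.4 -0.1  0.1] [0.    0.003 0.001]
bar corner now at 344 126 score 0.274
blade now at 412 314 score 0.476
```

Scaled: 23 mm / 1000 = 0.023, 20 mm / 1000 = 0.02.

```bash
echo '{"dx":[0.004,0.008,0.012,0.016,0.02,0.023,0.023],"dy":[0,0,0,0,0,0,0],"dz":[0,0,0,0,0,0,0],"wx":[0,0,0,0,0,0,0],"wy":[0,0,0,0,0,0,0],"wz":[0,0,0,0,0,0,0]}' > next.json && python3 steer.py next.json; echo '{"dx":[0.001,0.002,0.002],"dy":[0,0,0],"dz":[0,0,0],"wx":[0,0,0],"wy":[0,0,0],"wz":[0,0,0]}' > next.json && python3 steer.py next.json;  echo '{"dx":[0.001,0.002,0.002],"dy":[0,0,0],"dz":[0,0,0],"wx":[0,0,0],"wy":[0,0,0],"wz":[0,0,0]}' > next.json && python3 steer.py next.json;python3 -c "
from h import *
togo(0,63,180)"
```

```text
time_s: 11.35
eef_pos: [587.8, -1.3, 180.3]
ee_rot: [0.0, 0.999, -0.048, -0.001]
force: [-1.8, 0.6, 4.7]
grip_width: 1.0
grip_force: 2.6
time_s: 11.65
eef_pos: [589.6, -1.4, 180.3]
ee_rot: [0.0, 0.999, -0.048, -0.001]
force: [-4.2, 0.5, 5.9]
grip_width: 1.001
grip_force: 3.0
time_s: 11.95
eef_pos: [591.5, -1.6, 180.3]
ee_rot: [0.0, 0.999, -0.048, -0.001]
force: [-3.2, -1.2, 5.4]
grip_width: 1.004
grip_force: 3.1
dock xy -3.4 62.9 z 180.3 F [-3.2 -1.2  5.4] t 11.95
go [ 3.4 -0.1  0.3] [0.    0.002 0.001]
```

```bash
for i in 1; do echo '{"dx":[0.001,0.002,0.002],"dy":[0,0,0],"dz":[0,0,0],"wx":[0,0,0],"wy":[0,0,0],"wz":[0,0,0]}' > next.json && python3 steer.py next.json; echo '{"dx":[0.001,0.002,0.002],"dy":[0,0,0],"dz":[0,0,0],"wx":[0,0,0],"wy":[0,0,0],"wz":[0,0,0]}' > next.json && python3 steer.py next.json; done | grep -A2 -E "eef|force:" | grep -v rot
python3 - <<'E'
from h import *
import cv2
togo(0,63,180)
a=viewer.capture('scene')[150:280,200:350,::-1]
cv2.imwrite("pics/s6.png",cv2.resize(a,None,fx=4.5,fy=4.5,interpolation=cv2.INTER_CUBIC))
E
```

```text
eef_pos: [593.1, -1.8, 180.3]
force: [-9.1, 0.3, 8.5]
grip_width: 1.001
grip_force: 5.5
time_s: 12.55
eef_pos: [594.1, -1.9, 180.2]
force: [-19.5, -0.3, 16.0]
grip_width: 1.005
grip_force: 11.2
dock xy -0.8 62.9 z 180.2 F [-19.5  -0.3  16. ] t 12.55
go [ 0.8 -0.1  0.2] [ 0.     0.009 -0.   ]
```

Force climbs at the expected x, so the tray is home. Next: draw back 25 mm with the bar held, then let it up.

Scaled: -26 mm / 1000 = -0.026, -20 mm / 1000 = -0.02.

```bash
echo '{"dx":[-0.003,-0.008,-0.014,-0.02,-0.026,-0.026],"dy":[0,0,0,0,0,0],"dz":[0,0,0,0,0,0],"wx":[0,0,0,0,0,0],"wy":[0,0,0,0,0,0],"wz":[0,0,0,0,0,0]}' > next.json && python3 steer.py next.json; echo '{"dx":[0,0,0,0,0,0,0,0],"dy":[-0.001,-0.002,-0.003,-0.004,-0.004,-0.004,-0.004,-0.004],"dz":[-0.002,-0.004,-0.006,-0.009,-0.013,-0.018,-0.04,-0.08],"wx":[0,0,0,0,0,0,0,0],"wy":[0,0,0,0,0,0,0,0],"wz":[0,0,0,0,0,0,0,0]}' > next.json && python3 steer.py next.json; echo '{"dx":[0,-0.05,-0.1,-0.15,-0.15,-0.15],"dy":[0,0,0,0,0,0],"dz":[-0.04,-0.08,-0.1,-0.1,-0.1,-0.1],"wx":[0,0,0,0,0,0],"wy":[0,0,0,0,0,0],"wz":[0,0,0,0,0,0]}' > next.json && python3 steer.py next.json
python3 - <<'E'
from h import *
import cv2
togo(0,63,180)
gatecheck()
a=viewer.capture('scene')[150:280,175:350,::-1]
cv2.imwrite("pics/s7.png",cv2.resize(a,None,fx=4.5,fy=4.5,interpolation=cv2.INTER_CUBIC))
E
```

```text
time_s: 13.2
eef_pos: [569.6, 0.3, 181.0]
ee_rot: [0.0, 0.999, -0.048, 0.001]
force: [0.7, -1.2, 6.4]
grip_width: 1.002
grip_force: 3.4
time_s: 14.0
eef_pos: [569.7, 4.4, 259.2]
ee_rot: [-0.0, 0.999, -0.048, -0.003]
force: [0.9, 0.2, 0.3]
grip_width: 0.996
grip_force: 0.0
time_s: 14.6
eef_pos: [419.5, 19.2, 361.3]
ee_rot: [0.0, 0.999, -0.048, 0.001]
force: [0.3, -0.5, -1.5]
grip_width: 1.0
grip_force: 0.0
dock xy -176.7 67.1 z 361.3 F [ 0.3 -0.5 -1.5] t 14.6
go [176.4   4.1 181.5] [ 0.    -0.001  0.   ]
bar corner now at 317 32 score 0.74
blade now at 402 284 score 0.463
```

View pics/s7.png

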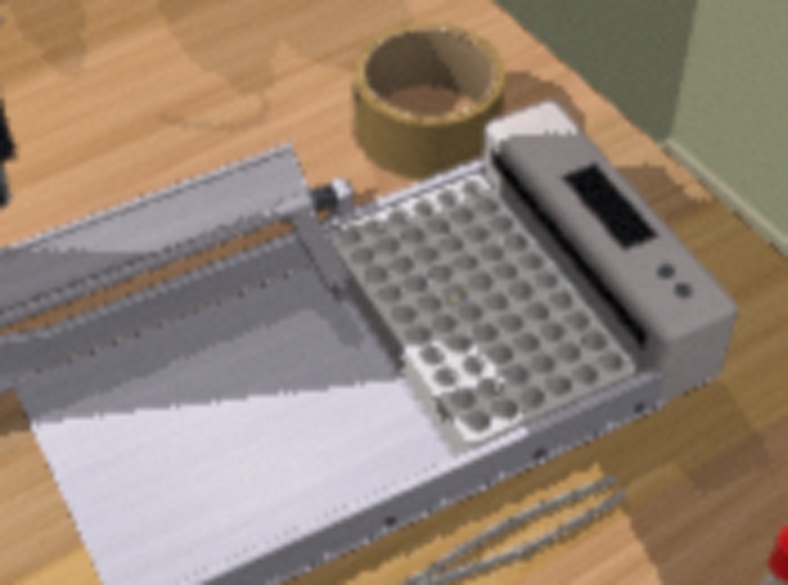

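The tray is up against the reader head, with the gate bar up and the blade behind it; forceps and tape are in place. I'll compare the gate with the initial image and measure the tray numerically.

Run:
```python
from h import *
import cv2
a=cv2.imread("pics/scene0.png");b=viewer.capture('scene')[:,:,::-1]
A,B=[cv2.resize(x[150:280,175:350],None,fx=8,fy=8,interpolation=cv2.INTER_CUBIC) for x in(a,np.ascontiguousarray(b))]
for u,v in((515,257),(530,300),(430,290)):
    w=40;t=A[v-w:v+w,u-w:u+w];r=cv2.matchTemplate(B[v-120:v+120,u-120:u+120],t,cv2.TM_CCOEFF_NORMED);_,s,_,l=cv2.minMaxLoc(r);print((l[0]-80)/8,(l[1]-80)/8,round(s,2))
c,s=np.cos(T[2]),np.sin(T[2])
for n,u,v,z in(("front L",487,180,37),("front R",637,368,37),("rear R",460,437,37),("rear L",333,235,37)):
    p=bp("scene",(175+u/4.5-155)*4,(150+v/4.5-165)*4,z)-T[:2]; print(n,round(c*p[0]+s*p[1],1),round(-s*p[0]+c*p[1],1))
```

```text
0.0 0.0 1.0
0.0 0.0 1.0
0.0 0.0 1.0
front L 106.3 63.4
front R 103.6 -84.7
rear R 3.7 -78.1
rear L 10.8 68.1
```

Run:
```python
from h import *
import cv2
k=viewer.calibration("top");C=R.from_quat(k["attitude"][[1,2,3,0]]);c,s=np.cos(T[2]),np.sin(T[2])
def rect(im,z,x0,x1,y0,y1,st=.5):
    X,Y=np.meshgrid(np.arange(x0,x1,st),np.arange(y0,y1,st),indexing="ij")
    W=np.stack([T[0]+c*X-s*Y,T[1]+s*X+c*Y,0*X+z],-1)-k["position"]
    p=C.inv().apply(W.reshape(-1,3)).reshape(W.shape)
    return cv2.remap(im,(k["fx"]*p[...,0]/p[...,2]+k["cx"]).astype("f4"),(k["fy"]*p[...,1]/p[...,2]+k["cy"]).astype("f4"),cv2.INTER_CUBIC)
a=cv2.imread("pics/top0.png",0);b=np.ascontiguousarray(cv2.cvtColor(viewer.capture("top"),cv2.COLOR_RGB2GRAY))
hp=lambda x:(x.astype("f4")-cv2.GaussianBlur(x.astype("f4"),(0,0),12))
for y0,y1 in((20,75),(-75,-20)):
    t=hp(rect(a,37,-145,-20,y0,y1)); B=hp(rect(b,37,-20,125,y0-6,y1+6))
    r=cv2.matchTemplate(B,t,cv2.TM_CCOEFF_NORMED);_,m,_,l=cv2.minMaxLoc(r)
    print("shift x",-20+l[1]*.5+145,"y",l[0]*.5-6,round(m,2))
```

```text
shift x 139.0 y -0.5 0.65
shift x 138.5 y 0.5 0.69
```

Tray moved 139 mm and stayed square. One more check: triangulate the stop pads in the initial images to pin down the dock x bias.

Run:
```python
from h import *
c,s=np.cos(T[2]),np.sin(T[2])
d=lambda p:np.round([c*(p[0]-T[0])+s*(p[1]-T[1]),-s*(p[0]-T[0])+c*(p[1]-T[1])],1)
for z in(15,20,25,30): print(z,d(bp("top",196,122,z)),d(bp("top",356,135,z)),"|",d(bp("scene",530,131,z)),d(bp("scene",627,252,z)))
# head front top edge and right/left, both views
for z in(60,64): print(z,d(bp("top",155,108,z)),d(bp("top",413,125,z)),d(bp("scene",515,78,z)),d(bp("scene",668,240,z)))
```

```text
15 [110.3  51.2] [109.6 -59.8] | [113.6  52.1] [112.1 -57.8]
20 [109.3  51.5] [108.5 -58.9] | [110.9  48.4] [109.4 -60.8]
25 [108.2  51.7] [107.5 -58.1] | [108.2  44.6] [106.7 -63.7]
30 [107.2  51.9] [106.4 -57.2] | [105.4  40.9] [104.  -66.6]
60 [108.2  80.8] [109.7 -89.3] [104.7  60.7] [112.5 -88. ]
64 [107.3  80.9] [108.8 -88.4] [102.4  57.4] [110.1 -90.3]
```

```bash
python3 -c "
from rig import ctrl, viewer, job
print(job.finish_job())"
```

```text
the job is handed in; nothing more can be done
None
```

I handed the job in, and no verdict came back. The tray was pushed squarely against the end stop, which I judged from the push force rising to 19.5 N at the expected spot. The images leave about 2 to 3.5 mm of uncertainty against the 5 mm allowed. The gate dropped shut behind the tray exactly where it started, the fingers were clear of everything, and the forceps and tape looked in place.

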